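Load the CNC router's tool carrier

ROBOT

A 7-joint arm with a two-finger parallel gripper is mounted at the origin on the work surface. World frame = base frame: x ahead of the robot, y to its left, z up, the work surface at z = 0. Lengths are in m, angles in rad, forces in N, time in s.
With the tool pointing down it reaches from about 0.4 to 0.85 m from the base axis. Payload 10.4 kg.
Tool frame: the origin (TCP) lies on the centre line of the jaws, within the pads' length; the fingertips stand 17 mm ahead of it and the grasp point (between the pads) lies 2 mm behind it; z points along the fingers, y is the line along which they close (so a half turn about z gives the same grasp; the last joint's range is limited). The gripper opens to 85 mm and grips with 20 to 120 N. Pads are 22 mm wide; open, the fingers measure 114 mm over their backs; the gripper's body (76 mm by 85 mm) begins 54 mm behind the grasp point. The pads swing forward as they close: fully open they stand 13 mm farther back than shut.
Start: joints at [1.202, 0.332, -0.065, 1.46, 0.022, 1.35, -0.088], TCP at [0.212, -0.588, 0.248] pointing down, gripper open.
Joint ranges: [-2.6, 2.6], [-0.5, 2.12], [-1.47, 1.34], [0.16, 2.42], [-1.27, 4.41], [0.06, 2.06], [-2.6, 2.6]. Speed limits (rad/s): [2.22, 2.22, 2.79, 2.79, 3.14, 3.14, 3.14].

INTERFACE

Orientations are given as a unit quaternion [x, y, z, w].
In Python, from workcell import get_obs, optics, job gives the robot as it stands. The module is installed in compiled form; this text tells all that it offers.
- The arm moves only by the tool send_rows, never from a script. Its argument "plan" is a list that holds one entry, the list of rows, each a list of 7 numbers: the turn, a rotation vector about the tool's x, y, z in units of 1.5 rad (1.0 is 1.5 rad), then the shift along the tool's x, y, z in units of 20 cm (1.0 is 20 cm), then the opening, from 0 (shut) to 1 (fully open). A call has 1 to 20 rows; each row shifts and turns the commanded pose from where the row before left it, along the tool's axes as they then stand; what a row does not reach is not made up. A row lasts 1/12 s, in which the tool goes at most 41.7 mm and 7.16 degrees, less where a joint would pass 70% of its speed; a pose out of reach is approached as far as the arm can. A call with a number of a shift or a turn outside -1 to 1 is refused whole. A call with a gripper value outside its range is refused whole. The fingers move at their own pace and stop on an object; "squeeze" is the grip in N (left out, the last holds). Time passes only in rows, so rows that do not move let the fingers close. It gives the time, the measured TCP pose, the force, the opening and the grip force at its end, in the units of the state.
- get_obs(): the state, without advancing time (a new reading comes with each control period).
- optics.camera(name): name is "side" or "top"; returns the picture (420x560x3 uint8, red, green, blue); there is no depth.
- optics.get_calibration(name): a dict with "intrinsics" (3x3 intrinsics, pixels), "world_from_camera" (4x4, takes a point from camera to world coordinates). Camera axes: x right, y up, looking along -z (the intrinsics and any distortion apply to the point x, -y, -z); pixel columns grow to the right and rows downward; lengths in m; the calibration is good to about 2 mm. A picture is of the moment at which its call begins. get_calibration takes no time and is no camera call.
- job.hand_in(): hands the job in; it is judged then, once.
The state is a dict: "clock": time; "joint_pos": joint angles; "joint_velocities": joint speeds; "tau": joint torques, N m; "position": TCP position; "ee_rot": TCP orientation; "ft_force": force on the tool from outside, world axes, zero at the start; "torque": the same for the moment, N m; "grip_width": opening from 0.0 (shut) to 1.0 (fully open); "grasp_force": force on a finger pad.
Only numpy, scipy, OpenCV 4.12 (cv2) and the standard library are available. Lean on these libraries where they do the work, as an engineer would, in place of code of your own. Each camera call takes 0.05 s, during which the arm holds its last target. There are 200 camera calls.

TASK

The next router job is set up: take the four tool holders one by one out of the plywood setting rack and put each into the carrier socket whose collar has the same colour as the holder's ring, upright and fully home on its flange. Lower them in, do not drop or tip them, and leave the probe standing in the carrier and the collet spanner on the bench where they are.

Things in the scene. Friction and masses are not known exactly. Their poses are not given: they have to be found in the camera images.
- holder_red: Loose router tool holder, red ring, dark straight cutter. All holders are alike but for ring and cutter: 0.45 kg, upright, round. Origin: on the axis at the flange's underside; z up to the cutter. Cone (32 mm across, tapering to 18 mm) and stud (13 mm) reach down to -62 mm; flange 50 mm across from 0 to 14 mm; ring 50 mm, to 20 mm; neck 28 mm, to 36 mm; collet nut 34 mm, to 56 mm; cutter to 80 mm.
- holder_blue: Loose router tool holder, blue ring, copper-coloured V-cutter (cone, point up). Shape and origin as holder_red. Each holder hangs by its flange in one of four plain 38 mm holes, 80 mm apart, of a fixed plywood rack (350 x 90 mm, top 80 mm above the table); lift it more than 62 mm to take it out.
- holder_yellow: Loose router tool holder, yellow ring, brass-coloured ball-nosed cutter. Shape and origin as holder_red. Take a holder by the dark collet nut, 46 mm above its origin, fingers across the row.
- holder_green: Loose router tool holder, green ring, surfacing cutter (bright disc). Shape and origin as holder_red. A holder carried over others must clear them: they stand up to 160 mm above the table.
- socket_red: Fixed black plastic socket, 64 mm across, with a red collar; one of five in a row, 80 mm apart, in the grey steel carrier. Origin: centre of the mouth at the rim, 80 mm above the table; z up, y along the row, x across it. Bore 38 mm, 68 mm deep. With a holder home, its flange lies flat on the rim and its origin is within 4 mm of the socket's.
- socket_blue: Fixed black plastic socket, 64 mm across, with a blue collar; one of five in a row, 80 mm apart, in the grey steel carrier. Origin: centre of the mouth at the rim, 80 mm above the table; z up, y along the row, x across it. Bore 38 mm, 68 mm deep. With a holder home, its flange lies flat on the rim and its origin is within 4 mm of the socket's.
- socket_yellow: Fixed black plastic socket, 64 mm across, with a yellow collar; one of five in a row, 80 mm apart, in the grey steel carrier. Origin: centre of the mouth at the rim, 80 mm above the table; z up, y along the row, x across it. Bore 38 mm, 68 mm deep. With a holder home, its flange lies flat on the rim and its origin is within 4 mm of the socket's.
- socket_green: Fixed black plastic socket, 64 mm across, with a green collar; one of five in a row, 80 mm apart, in the grey steel carrier. Origin: centre of the mouth at the rim, 80 mm above the table; z up, y along the row, x across it. Bore 38 mm, 68 mm deep. With a holder home, its flange lies flat on the rim and its origin is within 4 mm of the socket's.
- probe: Measuring probe on a holder like the others: white ring, white body 42 mm across, thin stylus up to 79 mm above its flange. Stands in the carrier's fifth, white-collared socket, anywhere in the row; it stays there. Origin as holder_red.
- spanner: Collet spanner: flat dark steel open-jawed wrench with a red grip, 200 mm long, 8 mm thick, lying on the bench at one side of the racks; it stays there. Origin: underside, near its middle; x along it towards the jaw.
Mind the look-alikes: they are no part of the job. What is shaped like the holder_red but purple is not meant.

How it is judged:
By the outcome, as a careful person would: the job done as asked, in the order asked, and still so for the second after the job is handed in, with the robot touching nothing.
It also fails if it takes over 109 s, if anything falls off the work surface, if the arm or the gripper's body presses on something with over 40 N, if the wrist force passes 120 N, or if a joint passes its speed limit or range.

## Working session

There is one attempt and no reset: what is moved stays moved. The work goes in short steps, Python scripts to look and compute and a tool call to move; the robot and the scene stay as the last step left them, time stands still between calls to the robot, and variables do not carry over. Pictures are saved under pics/ and viewed, at most 14 in all, crops included, and the job is handed in when it is done.

Besides the shell and the picture viewer there is one more tool, called after "Request:" as name(argument=value, ...), one argument or row to a line, values as JSON. send_rows: Moves the arm, as the interface text tells. Its arguments: {"type":"object","properties":{"plan":{"type":"array"},"squeeze":{"type":"number"}},"required":["plan"]}

```bash
mkdir -p pics
python3 - <<'E'
from workcell import get_obs, optics
import cv2
s=get_obs();print(s)
for n in("top","side"):
    c=optics.get_calibration(n);print(n,c)
    im=optics.camera(n);cv2.imwrite(f"pics/{n}0.png",im[:,:,::-1])
E
```

```text
{'clock': 0.0, 'joint_pos': array([ 1.20240799,  0.33284514, -0.06469608,  1.46098245,  0.02160754,
        1.34989271, -0.08850956]), 'joint_velocities': array([ 7.76168579e-04,  3.39805005e-04, -1.68403298e-03, -4.53141879e-05,
       -1.25289541e-03,  1.63950092e-03,  1.00767522e-04]), 'tau': array([-3.23334698e-04, -6.25454092e+01,  4.89147229e-02, -3.91600013e+01,
        1.61978218e-02,  1.00559779e-02,  2.71405042e-05]), 'position': array([ 0.2117029 , -0.58766375,  0.24751296]), 'ee_rot': array([ 9.85089864e-01,  1.72039084e-01, -1.60960416e-04, -6.97610547e-04]), 'ft_force': array([-0.58147841, -0.09104696, -0.10805476]), 'torque': array([-0.02542606, -0.00692094,  0.0128001 ]), 'grasp_force': 0.0, 'grip_width': 0.9981184882033783}
top {'intrinsics': array([[431.64420971,   0.        , 286.13540563],
       [  0.        , 431.64420971, 202.55827323],
       [  0.        ,   0.        ,   1.        ]]), 'world_from_camera': array([[ 0.01944763,  0.99350654, -0.11210056,  0.38222669],
       [-0.99979213,  0.02001116,  0.0039039 , -0.01690403],
       [ 0.00612181,  0.11200134,  0.9936892 ,  1.2099989 ],
       [ 0.        ,  0.        ,  0.        ,  1.        ]])}
side {'intrinsics': array([[522.56457769,   0.        , 287.40320291],
       [  0.        , 522.56457769, 215.05244455],
       [  0.        ,   0.        ,   1.        ]]), 'world_from_camera': array([[-0.86995301,  0.34522352, -0.35213987,  0.06960827],
       [-0.49313114, -0.61170263,  0.61858029,  0.7566938 ],
       [-0.00185642,  0.71178691,  0.70239301,  0.94014839],
       [ 0.        ,  0.        ,  0.        ,  1.        ]])}
```

View pics/top0.png

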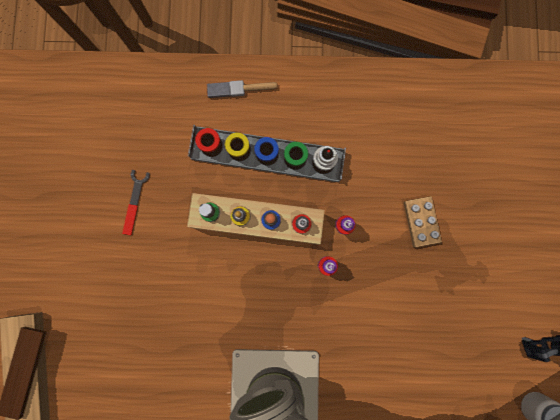

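View pics/side0.png

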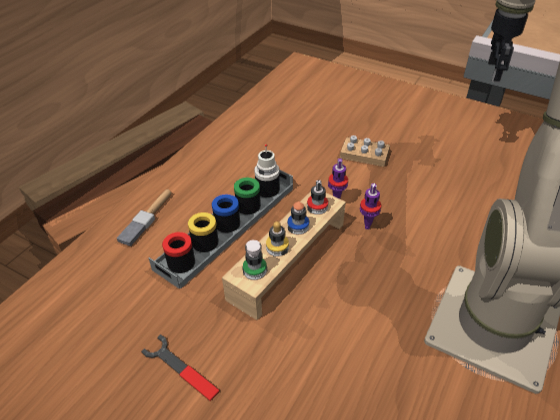

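The candidates for the red holder in the top picture are red (302,223), plus two purple look-alikes at (345,225) and (328,267), which are off the rack and excluded. The other rack holders are blue (271,219), yellow (240,216) and green (208,212). The sockets are red (207,141), yellow (237,146), blue (267,150) and green (296,154), with the probe at (325,159). I'll check these in close crops.

Run:
```python
import cv2
a=cv2.imread("pics/top0.png")[120:250,180:360]
cv2.imwrite("pics/topc.png",cv2.resize(a,None,fx=4.4,fy=4.4,interpolation=cv2.INTER_CUBIC))
a=cv2.imread("pics/side0.png")[140:315,145:385]
cv2.imwrite("pics/sidec.png",cv2.resize(a,None,fx=3.3,fy=3.3,interpolation=cv2.INTER_CUBIC))
```

```text
(no output)
```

View pics/topc.png

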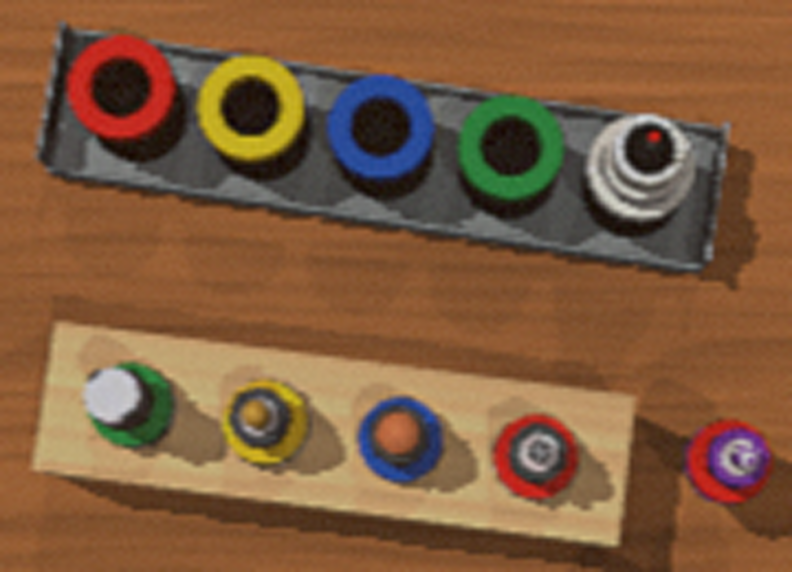

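View pics/sidec.png

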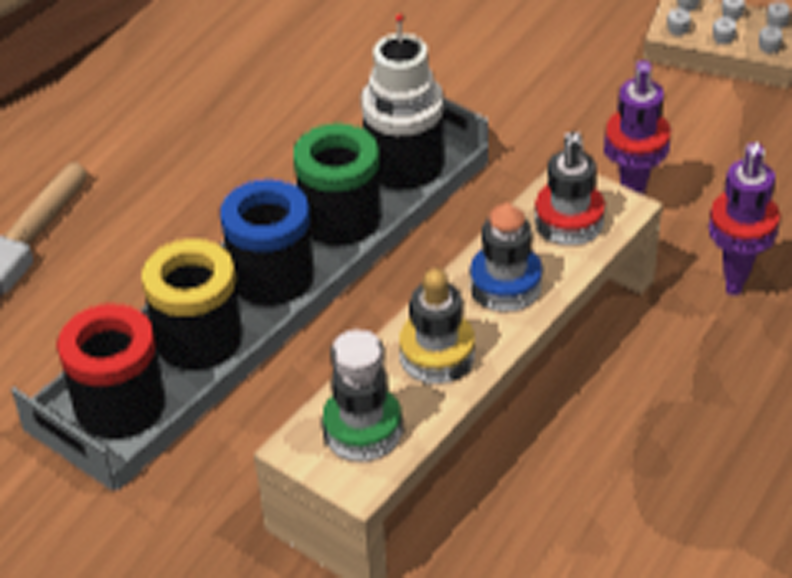

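The crops confirm red at top-crop (536,456), the last hole and beside the free-standing purple look-alike at (728,460). Blue is at (401,439), yellow (266,423) and green (132,404). The collar centres are red (121,88), yellow (251,108), blue (381,128) and green (511,148).

```bash
cat > h.py <<'E'
import numpy as np
from workcell import get_obs, optics
from scipy.spatial.transform import Rotation as R
def ray(n,p,z):
    c=optics.get_calibration(n);K=c["intrinsics"];T=c["world_from_camera"]
    d=np.array([(p[0]-K[0,2])/K[0,0],-(p[1]-K[1,2])/K[1,1],-1]);d=T[:3,:3]@d
    return T[:3,3]+d*(z-T[2,3])/d[2]
def proj(n,P):
    c=optics.get_calibration(n);T=np.linalg.inv(c["world_from_camera"])
    q=T[:3,:3]@np.array(P)+T[:3,3];v=c["intrinsics"]@np.array([q[0],-q[1],-q[2]]);return v[:2]/v[2]
def top(p): return (np.array(p)+.5)/4.4-.5+[180,120]
def side(p): return (np.array(p)+.5)/3.3-.5+[145,140]
E
python3 - <<'E'
from h import *
S=dict(red=(121,88),yellow=(251,108),blue=(381,128),green=(511,148))
S2=dict(red=(107,344),yellow=(191,276),blue=(267,214),green=(338,157))
H=dict(green=(132,404),yellow=(266,423),blue=(401,439),red=(536,456))
for k in S: print('sock',k,ray("top",top(S[k]),.08).round(4),ray("side",side(S2[k]),.08).round(4))
for k in H:
    P=ray("top",top(H[k]),.100);c=proj("side",P); print('hold',k,P.round(4),((c+.5-[145,140])*3.3-.5).round(0))
E
```

```text
sock red [0.6749 0.1933 0.08  ] [0.6692 0.1989 0.08  ]
sock yellow [0.6641 0.114  0.08  ] [0.6581 0.119  0.08  ]
sock blue [0.6534 0.0347 0.08  ] [0.6475 0.0406 0.08  ]
sock green [ 0.6426 -0.0444  0.08  ] [ 0.6363 -0.0371  0.08  ]
hold green [0.4804 0.1756 0.1   ] [362. 408.]
hold yellow [0.4708 0.0968 0.1   ] [438. 333.]
hold blue [0.463  0.0175 0.1   ] [506. 263.]
hold red [ 0.4546 -0.0617  0.1   ] [569. 199.]
```

Request:
send_rows(
  plan=[
    [[0,0,-0.0737,0,0,-0.02,1],[0,0,-0.0737,0,0,-0.02,1],[0,0,-0.0737,0,0,-0.02,1],[0,0,-0.0737,0,0,-0.02,1],[0,0,-0.0737,0,0,-0.02,1],[0,0,-0.0737,0,0,-0.02,1],[0,0,-0.0737,0,0,-0.02,1],[0,0,-0.0737,0,0,-0.02,1],[0,0,-0.0737,0,0,-0.02,1],[0,0,-0.0737,0,0,-0.02,1]],
  ],
)

```text
clock: 0.93
position: [0.2118, -0.5878, 0.288]
ee_rot: [0.746, 0.666, 0.0, -0.0]
ft_force: [0.2, -0.3, -1.0]
grip_width: 0.998
grasp_force: 0.0
```

```bash
cat >> h.py <<'E'
def to(P,yaw=83.):
    s=get_obs();r=R.from_quat(s["ee_rot"]);d=r.inv().apply(np.array(P)-s["position"])
    a=np.radians(yaw);Rt=np.array([[np.cos(a),np.sin(a),0],[np.sin(a),-np.cos(a),0],[0,0,-1]]).T
    Rt=np.array([[np.cos(a),np.sin(a),0],[np.sin(a),-np.cos(a),0],[0,0,-1.]])
    w=(r.inv()*R.from_matrix(Rt)).as_rotvec()
    print("t",round(s["clock"],2),"pos",s["position"].round(4),"F",s["ft_force"].round(1),"w",round(s["grip_width"],3),round(s["grasp_force"],1),"total shift units",(d/.2).round(4),"turn",(w/1.5).round(4))
E
python3 -c "
from h import *
to([.4546,-.0617,.29])"
```

```text
t 0.93 pos [ 0.2118 -0.5878  0.288 ] F [ 0.2 -0.3 -1. ] w 0.998 0.0 total shift units [ 2.7518  0.9069 -0.0081] turn [-0.0003 -0.0005  0.0054]
```

Request:
send_rows(
  plan=[
    [[0,0,0,0.153,0.0504,0,1],[0,0,0,0.153,0.0504,0,1],[0,0,0,0.153,0.0504,0,1],[0,0,0,0.153,0.0504,0,1],[0,0,0,0.153,0.0504,0,1],[0,0,0,0.153,0.0504,0,1],[0,0,0,0.153,0.0504,0,1],[0,0,0,0.153,0.0504,0,1],[0,0,0,0.153,0.0504,0,1],[0,0,0,0.153,0.0504,0,1],[0,0,0,0.153,0.0504,0,1],[0,0,0,0.153,0.0504,0,1],[0,0,0,0.153,0.0504,0,1],[0,0,0,0.153,0.0504,0,1],[0,0,0,0.153,0.0504,0,1],[0,0,0,0.153,0.0504,0,1],[0,0,0,0.153,0.0504,0,1],[0,0,0,0.153,0.0504,0,1],[0,0,0,0,0,0,1],[0,0,0,0,0,0,1]],
  ],
)

```text
clock: 2.6
position: [0.4579, -0.061, 0.2881]
ee_rot: [0.747, 0.665, -0.0, -0.0]
ft_force: [-0.4, -0.8, -0.1]
grip_width: 1.005
grasp_force: 0.0
```

```bash
python3 -c "
from h import *
import cv2
to([.4546,-.0617,.18])
P=get_obs()['position']; print(proj('side',P+[0,0,-.017]),proj('top',P))
a=optics.camera('side')[60:235,225:465,::-1];cv2.imwrite('pics/s1.png',cv2.resize(a,None,fx=3.3,fy=3.3,interpolation=cv2.INTER_CUBIC))"
```

```text
t 2.6 pos [ 0.4579 -0.061   0.2881] F [-0.4 -0.8 -0.1] w 1.005 0.0 total shift units [-0.0054 -0.0158  0.5405] turn [-0.0003 -0.0002  0.0043]
[318.72832698 140.82268105] [304.778786   216.07314747]
```

View pics/s1.png

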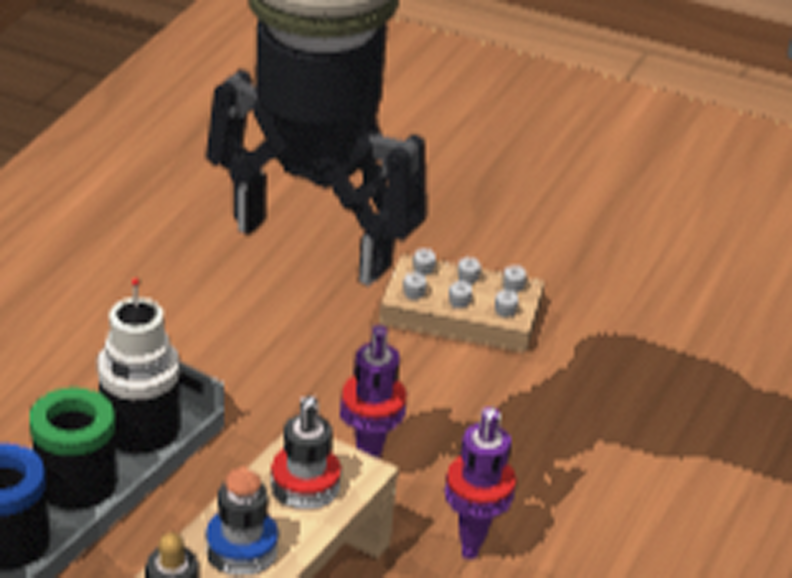

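The side crop shows the open fingertips at (247,232) and (372,282), centred above the red holder at (307,450). I'll descend and grip it.

Request:
send_rows(
  plan=[
    [[0,0,0.004,0.006,-0.031,0,1],[0,0,0,0,0,0.07,1],[0,0,0,0,0,0.1,1],[0,0,0,0,0,0.1,1],[0,0,0,0,0,0.1,1],[0,0,0,0,0,0.1,1],[0,0,0,0,0,0.1,1],[0,0,0,0,0,0.08,1],[0,0,0,0,0,0.05,1],[0,0,0,0,0,0.05,1],[0,0,0,0,0,0.04,1],[0,0,0,0,0,0.03,1],[0,0,0,0,0,0,1],[0,0,0,0,0,0,0.6],[0,0,0,0,0,0,0.5],[0,0,0,0,0,0,0.4],[0,0,0,0,0,0,0.3],[0,0,0,0,0,0,0.2],[0,0,0,0,0,0,0.2]],
  ],
  squeeze=30,
)

```text
clock: 4.23
position: [0.4523, -0.0609, 0.1249]
ee_rot: [0.75, 0.661, 0.0, 0.001]
ft_force: [2.3, 0.1, 3.9]
grip_width: 0.385
grasp_force: 30.0
```

```bash
python3 -c "
from h import *
import cv2
to([.452,-.059,.29])
P=get_obs()['position']; print(proj('side',P+[0,0,-.024]),proj('top',P+[0,0,-.024]))
for n,(u,v) in dict(side=(280,130),top=(250,170)).items():
  a=optics.camera(n)[v:v+90,u:u+90,::-1];cv2.imwrite('pics/'+n+'2.png',cv2.resize(a,None,fx=6,fy=6,interpolation=cv2.INTER_CUBIC))"
```

```text
t 4.23 pos [ 0.4523 -0.0609  0.1249] F [2.3 0.1 3.9] w 0.385 30.0 total shift units [ 0.0092 -0.0015 -0.8255] turn [ 0.0011  0.0002 -0.0023]
[317.91109775 200.22152429] [301.14390836 224.12056733]
```

View pics/side2.png

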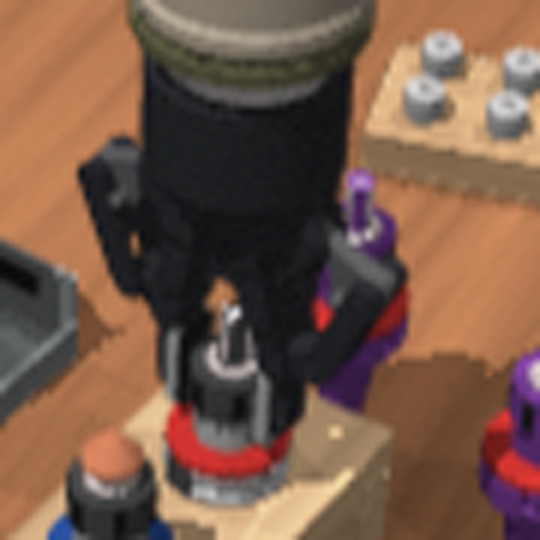

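The red holder is gripped. Its ring sits at crop x 165–292 and its lower edge at y 475, which matches the projection. I'll look at the top camera too.

View pics/top2.png

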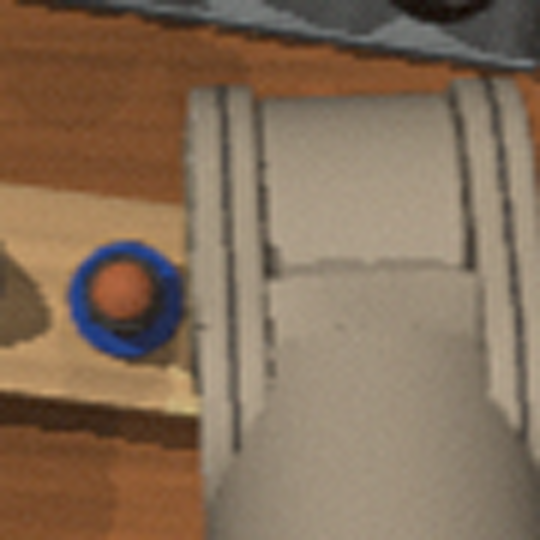

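Request:
send_rows(
  plan=[
    [[0,0,0,0,0,-0.03,0.2],[0,0,0,0,0,-0.05,0.2],[0,0,0,0,0,-0.05,0.2],[0,0,0,0,0,-0.05,0.2],[0,0,0,0,0,-0.05,0.2],[0,0,0,0,0,-0.05,0.2],[0,0,0,0,0,-0.07,0.2],[0,0,0,0,0,-0.08,0.2],[0,0,0,0,0,-0.1,0.2],[0,0,0,0,0,-0.1,0.2],[0,0,0,0,0,-0.1,0.2],[0,0,0,0,0,-0.1,0.2],[0,0,0,0,0,0,0.2]],
  ],
  squeeze=50,
)

```text
clock: 5.42
position: [0.4531, -0.0607, 0.2945]
ee_rot: [0.75, 0.661, 0.001, 0.003]
ft_force: [1.4, -0.4, -4.3]
grip_width: 0.383
grasp_force: 50.5
```

```bash
python3 -c "
from h import *
to([.674,.194,.29],82)"
```

```text
t 5.42 pos [ 0.4531 -0.0607  0.2945] F [ 1.4 -0.4 -4.3] w 0.383 50.5 total shift units [1.4015 0.9367 0.0263] turn [0.0038 0.0007 0.0096]
```

The top view is blocked by the arm, but blue is undisturbed at (125,298). Red is lifted and weighs 4.4 N. Now I'll carry it above the red socket.

Request:
send_rows(
  plan=[
    [[0,0,0,0.05,0.035,0,0.2],[0,0,0,0.1,0.067,0,0.2],[0,0,0,0.1,0.067,0,0.2],[0,0,0,0.1,0.067,0,0.2],[0,0,0,0.1,0.067,0,0.2],[0,0,0,0.1,0.067,0,0.2],[0,0,0,0.1,0.067,0,0.2],[0,0,0,0.1,0.067,0,0.2],[0,0,0,0.1,0.067,0,0.2],[0,0,0,0.1,0.067,0,0.2],[0,0,0,0.1,0.067,0,0.2],[0,0,0,0.1,0.067,0,0.2],[0,0,0,0.1,0.067,0,0.2],[0,0,0,0.1,0.067,0,0.2],[0,0,0,0.05,0.032,0,0.2],[0,0,0,0,0,0,0.2],[0,0,0,0,0,0,0.2],[0,0,0,0,0,0,0.2]],
  ],
)

```text
clock: 6.92
position: [0.6726, 0.1928, 0.2897]
ee_rot: [0.75, 0.661, -0.001, -0.0]
ft_force: [0.2, 0.3, -4.3]
grip_width: 0.378
grasp_force: 50.9
```

```bash
python3 -c "
from h import *
import cv2
to([.6744,.194,.125])
P=get_obs()['position']; print(proj('side',P+[0,0,-.025]))
u,v=160,170
a=optics.camera('side')[v:v+90,u:u+90,::-1];cv2.imwrite('pics/s3.png',cv2.resize(a,None,fx=6,fy=6,interpolation=cv2.INTER_CUBIC))
print((proj('side',P+[0,0,-.107])-[u,v])*6,(proj('side',[.6744,.194,.08])-[u,v])*6)
"
```

```text
t 6.92 pos [0.6726 0.1928 0.2897] F [ 0.2  0.3 -4.3] w 0.378 50.9 total shift units [0.0077 0.0088 0.8232] turn [-0.0005  0.0006 -0.0024]
[163.65127087 178.57705727]
[ 61.46384339 230.39154263] [ 99.61391187 429.75476127]
```

View pics/s3.png

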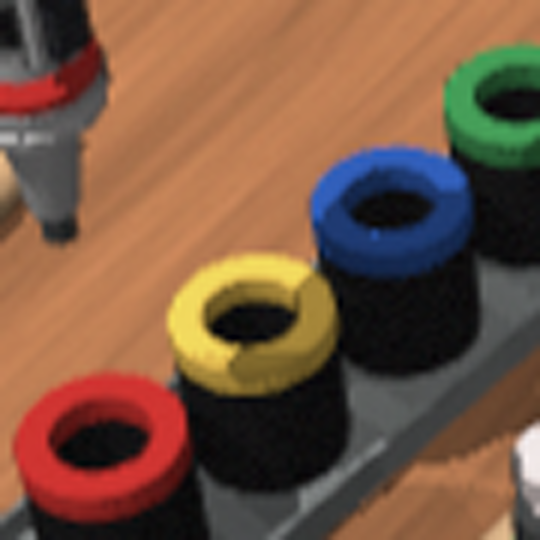

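The side crop shows the stud's lower end at (61,232), which agrees with the robot pose. The red collar's mouth is centred near (101,434), the yellow at (254,315) and the blue at (392,205). I'll refine the sockets from this view.

Run:
```python
from h import *
import cv2
a=cv2.imread('pics/side0.png');b=cv2.resize(a,None,fx=4,fy=4,interpolation=cv2.INTER_CUBIC)
# fit outer silhouette of a 64mm collar: project candidate rim circle, match against the colour mask's upper edge
from scipy.optimize import least_squares
hsv=cv2.cvtColor(b,cv2.COLOR_BGR2HSV)
C=dict(red=((.6744,.194),(175,5)),yellow=((.664,.1145),(20,32)),blue=((.653,.0355),(105,122)),green=((.6423,-.0437),(50,75)))
ph=np.linspace(0,2*np.pi,60,endpoint=False)
for k,(c0,(lo,hi)) in C.items():
    h=hsv[...,0]; m=((h>=lo)&(h<=hi)) if lo<hi else ((h>=lo)|(h<=hi))
    m=(m&(hsv[...,1]>140)&(hsv[...,2]>60)).astype(np.uint8)
    u,v=(proj('side',[*c0,.08])*4).astype(int); w=np.zeros_like(m); w[v-80:v+80,u-75:u+75]=1; m=cv2.morphologyEx(m*w,cv2.MORPH_OPEN,np.ones((5,5)))
    cs=max(cv2.findContours(m,cv2.RETR_EXTERNAL,cv2.CHAIN_APPROX_NONE)[0],key=cv2.contourArea)[:,0]
    up=cs[cs[:,1]<cs[:,1].min()+.42*(np.ptp(cs[:,1]))]
    up=(up+.5)/4-.5
    P=np.array([ray('side',p,.08)[:2] for p in up])
    f=least_squares(lambda c:np.hypot(*(P-c).T)-.032,c0,loss='soft_l1',f_scale=.001)
    print(k,f.x.round(4),'rms mm',(1e3*np.sqrt(np.mean(f.fun**2))).round(2))
```

```text
red [0.6737 0.1951] rms mm 0.31
yellow [0.6627 0.1161] rms mm 0.44
blue [0.6506 0.0387] rms mm 0.69
green [ 0.639  -0.0386] rms mm 0.82
```

Request:
send_rows(
  plan=[
    [[0,0,0,0.011,0.007,0,0.2],[0,0,0,0,0,0.04,0.2],[0,0,0,0,0,0.08,0.2],[0,0,0,0,0,0.08,0.2],[0,0,0,0,0,0.08,0.2],[0,0,0,0,0,0.08,0.2],[0,0,0,0,0,0.06,0.2],[0,0,0,0,0,0.04,0.2],[0,0,0,0,0,0.03,0.2],[0,0,0,0,0,0.03,0.2],[0,0,0,0,0,0.03,0.2],[0,0,0,0,0,0.03,0.2],[0,0,0,0,0,0.03,0.2],[0,0,0,0,0,0.03,0.2],[0,0,0,0,0,0.03,0.2],[0,0,0,0,0,0.03,0.2],[0,0,0,0,0,0.03,0.2],[0,0,0,0,0,0.03,0.2],[0,0,0,0,0,0,0.2]],
  ],
)

```text
clock: 8.55
position: [0.674, 0.1952, 0.1366]
ee_rot: [0.75, 0.661, -0.001, -0.0]
ft_force: [-0.3, -0.5, -5.4]
grip_width: 0.384
grasp_force: 51.0
```

```bash
python3 -c "
from h import *
to([.6742,.1944,.125])"
```

```text
t 8.55 pos [0.674  0.1952 0.1366] F [-0.3 -0.5 -5.4] w 0.384 51.0 total shift units [-0.0036  0.0018  0.058 ] turn [-0.0011  0.0006 -0.0021]
```

Request:
send_rows(
  plan=[
    [[0,0,0,0,0,0.01,0.2],[0,0,0,0,0,0.01,0.2],[0,0,0,0,0,0.01,0.2],[0,0,0,0,0,0.01,0.2],[0,0,0,0,0,0.006,0.2],[0,0,0,0,0,0.006,0.2],[0,0,0,0,0,0.004,0.2],[0,0,0,0,0,0,0.2]],
  ],
)

```text
clock: 9.22
position: [0.6744, 0.1955, 0.127]
ee_rot: [0.75, 0.661, -0.0, 0.0]
ft_force: [0.9, -0.4, -4.0]
grip_width: 0.376
grasp_force: 51.0
```

Request:
send_rows(
  plan=[
    [[0,0,0,0,0,0.005,0.2],[0,0,0,0,0,0.005,0.2],[0,0,0,0,0,0.003,0.2],[0,0,0,0,0,0,0.2]],
  ],
)

```text
clock: 9.55
position: [0.6747, 0.1956, 0.1252]
ee_rot: [0.75, 0.661, 0.0, 0.0]
ft_force: [-0.2, -1.2, 1.1]
grip_width: 0.384
grasp_force: 51.6
```

Flange contact: the wrist force has changed from −4.3 to +1.1 N. One more small press, then release and retract.

Request:
send_rows(
  plan=[
    [[0,0,0,0,0,0.004,0.2],[0,0,0,0,0,0,0.2],[0,0,0,0,0,0,0.5],[0,0,0,0,0,0,0.7],[0,0,0,0,0,0,1],[0,0,0,0,0,0,1],[0,0,0,0,0,0,1],[0,0,0,0,0,0,1],[0,0,0,0,0,-0.04,1],[0,0,0,0,0,-0.08,1],[0,0,0,0,0,-0.12,1],[0,0,0,0,0,-0.12,1],[0,0,0,0,0,-0.12,1],[0,0,0,0,0,-0.12,1],[0,0,0,0,0,-0.12,1],[0,0,0,0,0,-0.1,1],[0,0,0,0,0,0,1]],
  ],
)

```text
clock: 10.97
position: [0.6754, 0.1964, 0.2934]
ee_rot: [0.75, 0.661, 0.003, 0.001]
ft_force: [0.9, 0.3, 0.4]
grip_width: 1.004
grasp_force: 0.0
```

```bash
python3 -c "
from h import *
import cv2
to([.462,.0178,.29])
u,v=145,180
a=optics.camera('side')[v:v+120,u:u+160,::-1];cv2.imwrite('pics/s4.png',cv2.resize(a,None,fx=5,fy=5,interpolation=cv2.INTER_CUBIC))
"
```

```text
t 10.97 pos [0.6754 0.1964 0.2934] F [0.9 0.3 0.4] w 1.004 0.0 total shift units [-1.0198 -0.9466  0.0081] turn [ 0.0039 -0.0022 -0.0023]
```

View pics/s4.png

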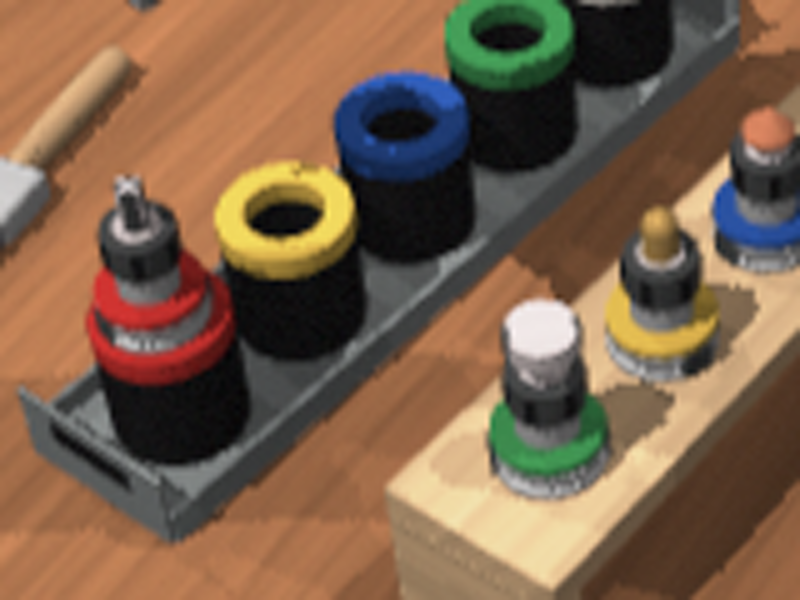

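The red holder stands in the red socket, with its cutter tip at (128,185) and its ring spanning x 93–208. I'll check whether the lean is just perspective.

```bash
python3 -c "
from h import *
c=np.array([.6742,.1947]);ph=np.linspace(0,2*np.pi,72)
f=lambda P:((proj('side',P)+.5-[145,180])*5-.5)
for r,z in((.032,.08),(.025,.08),(.025,.1),(.017,.136),(.0,.16)):
  q=np.array([f([c[0]+r*np.cos(a),c[1]+r*np.sin(a),z]) for a in ph]);print(z,r,q.min(0).round(),q.max(0).round())
"
```

```text
0.08 0.032 [ 87. 259.] [232. 365.]
0.08 0.025 [103. 270.] [216. 353.]
0.1 0.025 [ 95. 240.] [210. 323.]
0.136 0.017 [100. 196.] [180. 252.]
0.16 0.0 [131. 184.] [131. 184.]
```

Ring, nut and tip all match the projection of an upright, seated holder to within 1 mm, so red is done. Next is blue.

Request:
send_rows(
  plan=[
    [[0,0,0,-0.051,-0.0473,0,1],[0,0,0,-0.102,-0.0947,0,1],[0,0,0,-0.102,-0.0947,0,1],[0,0,0,-0.102,-0.0947,0,1],[0,0,0,-0.102,-0.0947,0,1],[0,0,0,-0.102,-0.0947,0,1],[0,0,0,-0.102,-0.0947,0,1],[0,0,0,-0.102,-0.0947,0,1],[0,0,0,-0.102,-0.0947,0,1],[0,0,0,-0.102,-0.0947,0,1],[0,0,0,-0.051,-0.0473,0,1],[0,0,0,0,0,0,1],[0,0,0,0,0,0,1]],
  ],
)

```text
clock: 12.1
position: [0.4607, 0.0161, 0.2875]
ee_rot: [0.751, 0.661, -0.0, 0.001]
ft_force: [1.0, -0.4, 0.2]
grip_width: 1.003
grasp_force: 0.0
```

```bash
python3 -c "
from h import *
to([.4617,.0180,.1249])"
```

```text
t 12.1 pos [0.4607 0.0161 0.2875] F [ 1.  -0.4  0.2] w 1.003 0.0 total shift units [0.0111 0.0037 0.8132] turn [ 0.0002  0.0009 -0.0035]
```

Request:
send_rows(
  plan=[
    [[0,0,-0.003,0.011,0.004,0,1],[0,0,0,0,0,0.07,1],[0,0,0,0,0,0.1,1],[0,0,0,0,0,0.1,1],[0,0,0,0,0,0.1,1],[0,0,0,0,0,0.1,1],[0,0,0,0,0,0.1,1],[0,0,0,0,0,0.08,1],[0,0,0,0,0,0.05,1],[0,0,0,0,0,0.05,1],[0,0,0,0,0,0.04,1],[0,0,0,0,0,0.023,1],[0,0,0,0,0,0,1],[0,0,0,0,0,0,0.6],[0,0,0,0,0,0,0.5],[0,0,0,0,0,0,0.4],[0,0,0,0,0,0,0.3],[0,0,0,0,0,0,0.2],[0,0,0,0,0,0,0.2],[0,0,0,0,0,0,0.2]],
  ],
  squeeze=30,
)

```text
clock: 13.77
position: [0.4623, 0.0188, 0.1256]
ee_rot: [0.749, 0.663, -0.0, 0.0]
ft_force: [-3.1, -0.8, 6.3]
grip_width: 0.385
grasp_force: 29.5
```

Request:
send_rows(
  plan=[
    [[0,0,0,0,0,-0.03,0.2],[0,0,0,0,0,-0.05,0.2],[0,0,0,0,0,-0.05,0.2],[0,0,0,0,0,-0.05,0.2],[0,0,0,0,0,-0.05,0.2],[0,0,0,0,0,-0.05,0.2],[0,0,0,0,0,-0.07,0.2],[0,0,0,0,0,-0.08,0.2],[0,0,0,0,0,-0.1,0.2],[0,0,0,0,0,-0.1,0.2],[0,0,0,0,0,-0.1,0.2],[0,0,0,0,0,-0.1,0.2],[0,0,0,0,0,0,0.2]],
  ],
  squeeze=50,
)

```text
clock: 14.85
position: [0.4636, 0.0193, 0.2952]
ee_rot: [0.748, 0.663, 0.002, 0.002]
ft_force: [1.2, -1.2, -3.4]
grip_width: 0.385
grasp_force: 50.4
```

```bash
python3 -c "
from h import *
to([.6525,.0363,.29])"
```

```text
t 14.85 pos [0.4636 0.0193 0.2952] F [ 1.2 -1.2 -3.4] w 0.385 50.4 total shift units [0.198  0.9274 0.0313] turn [0.0038 0.0002 0.001 ]
```

Request:
send_rows(
  plan=[
    [[0,0,0,0.01,0.046,0,0.2],[0,0,0,0.02,0.093,0,0.2],[0,0,0,0.02,0.093,0,0.2],[0,0,0,0.02,0.093,0,0.2],[0,0,0,0.02,0.093,0,0.2],[0,0,0,0.02,0.093,0,0.2],[0,0,0,0.02,0.093,0,0.2],[0,0,0,0.02,0.093,0,0.2],[0,0,0,0.02,0.093,0,0.2],[0,0,0,0.02,0.093,0,0.2],[0,0,0,0.01,0.046,0,0.2],[0,0,0,0,0,0,0.2],[0,0,0,0,0,0,0.2]],
  ],
)

```text
clock: 15.93
position: [0.6511, 0.0364, 0.2899]
ee_rot: [0.748, 0.663, -0.0, -0.001]
ft_force: [-0.3, 0.4, -4.2]
grip_width: 0.377
grasp_force: 50.7
```

```bash
python3 -c "
from h import *
to([.6527,.0370,.1366])"
```

```text
t 15.93 pos [0.6511 0.0364 0.2899] F [-0.3  0.4 -4.2] w 0.377 50.7 total shift units [0.0035 0.009  0.7667] turn [-0.0012 -0.0002  0.0011]
```

Request:
send_rows(
  plan=[
    [[0,0,0,0.003,0.008,0,0.2],[0,0,0,0,0,0.04,0.2],[0,0,0,0,0,0.08,0.2],[0,0,0,0,0,0.08,0.2],[0,0,0,0,0,0.08,0.2],[0,0,0,0,0,0.08,0.2],[0,0,0,0,0,0.06,0.2],[0,0,0,0,0,0.04,0.2],[0,0,0,0,0,0.03,0.2],[0,0,0,0,0,0.03,0.2],[0,0,0,0,0,0.03,0.2],[0,0,0,0,0,0.03,0.2],[0,0,0,0,0,0.03,0.2],[0,0,0,0,0,0.03,0.2],[0,0,0,0,0,0.03,0.2],[0,0,0,0,0,0.03,0.2],[0,0,0,0,0,0.03,0.2],[0,0,0,0,0,0.03,0.2],[0,0,0,0,0,0,0.2]],
  ],
)

```text
clock: 17.52
position: [0.6525, 0.0364, 0.1375]
ee_rot: [0.749, 0.663, -0.001, -0.001]
ft_force: [-0.3, -0.3, -4.0]
grip_width: 0.378
grasp_force: 50.8
```

Request:
send_rows(
  plan=[
    [[0,0,0,0,0,0.01,0.2],[0,0,0,0,0,0.01,0.2],[0,0,0,0,0,0.01,0.2],[0,0,0,0,0,0.01,0.2],[0,0,0,0,0,0.006,0.2],[0,0,0,0,0,0.006,0.2],[0,0,0,0,0,0.004,0.2],[0,0,0,0,0,0.004,0.2],[0,0,0,0,0,0,0.2]],
  ],
)

```text
clock: 18.27
position: [0.653, 0.0365, 0.127]
ee_rot: [0.749, 0.663, -0.0, -0.0]
ft_force: [0.0, -0.2, -3.4]
grip_width: 0.383
grasp_force: 50.8
```

Request:
send_rows(
  plan=[
    [[0,0,0,0,0,0.005,0.2],[0,0,0,0,0,0.004,0.2],[0,0,0,0,0,0,0.2],[0,0,0,0,0,0,0.2]],
  ],
)

```text
clock: 18.6
position: [0.6532, 0.0366, 0.1259]
ee_rot: [0.749, 0.663, 0.0, 0.0]
ft_force: [-2.8, -0.6, 3.5]
grip_width: 0.38
grasp_force: 51.2
```

The blue flange is on the rim. Release, retract and move to yellow.

Request:
send_rows(
  plan=[
    [[0,0,0,0,0,0.002,0.2],[0,0,0,0,0,0,0.2],[0,0,0,0,0,0,0.5],[0,0,0,0,0,0,0.7],[0,0,0,0,0,0,1],[0,0,0,0,0,0,1],[0,0,0,0,0,0,1],[0,0,0,0,0,0,1],[0,0,0,0,0,-0.04,1],[0,0,0,0,0,-0.08,1],[0,0,0,0,0,-0.12,1],[0,0,0,0,0,-0.12,1],[0,0,0,0,0,-0.12,1],[0,0,0,0,0,-0.12,1],[0,0,0,0,0,-0.12,1],[0,0,0,0,0,-0.1,1],[0,0,0,0,0,0,1]],
  ],
)

```text
clock: 20.02
position: [0.6543, 0.0373, 0.2943]
ee_rot: [0.749, 0.663, 0.003, 0.002]
ft_force: [0.2, -0.1, -0.7]
grip_width: 1.002
grasp_force: 0.0
```

```bash
python3 -c "
from h import *
to([.4700,.0973,.29])"
```

```text
t 20.02 pos [0.6543 0.0373 0.2943] F [ 0.2 -0.1 -0.7] w 1.002 0.0 total shift units [ 0.1866 -0.9509  0.0159] turn [ 0.0043 -0.001   0.0008]
```

Request:
send_rows(
  plan=[
    [[0,0,0,0.01,-0.047,0,1],[0,0,0,0.0187,-0.095,0,1],[0,0,0,0.0187,-0.095,0,1],[0,0,0,0.0187,-0.095,0,1],[0,0,0,0.0187,-0.095,0,1],[0,0,0,0.0187,-0.095,0,1],[0,0,0,0.0187,-0.095,0,1],[0,0,0,0.0187,-0.095,0,1],[0,0,0,0.0187,-0.095,0,1],[0,0,0,0.0187,-0.095,0,1],[0,0,0,0.01,-0.047,0,1],[0,0,0,0,0,0,1],[0,0,0,0,0,0,1]],
  ],
)

```text
clock: 21.1
position: [0.4693, 0.0967, 0.2893]
ee_rot: [0.749, 0.663, -0.0, 0.001]
ft_force: [0.7, -1.1, -0.3]
grip_width: 1.0
grasp_force: 0.0
```

```bash
python3 -c "
from h import *
to([.4700,.0973,.1252])"
```

```text
t 21.1 pos [0.4693 0.0967 0.2893] F [ 0.7 -1.1 -0.3] w 1.0 0.0 total shift units [0.0046 0.002  0.8203] turn [0.0009 0.0008 0.0007]
```

Request:
send_rows(
  plan=[
    [[0,0,0,0.004,0.002,0,1],[0,0,0,0,0,0.07,1],[0,0,0,0,0,0.1,1],[0,0,0,0,0,0.1,1],[0,0,0,0,0,0.1,1],[0,0,0,0,0,0.1,1],[0,0,0,0,0,0.1,1],[0,0,0,0,0,0.08,1],[0,0,0,0,0,0.05,1],[0,0,0,0,0,0.05,1],[0,0,0,0,0,0.04,1],[0,0,0,0,0,0.03,1],[0,0,0,0,0,0,1],[0,0,0,0,0,0,0.6],[0,0,0,0,0,0,0.5],[0,0,0,0,0,0,0.4],[0,0,0,0,0,0,0.3],[0,0,0,0,0,0,0.2],[0,0,0,0,0,0,0.2],[0,0,0,0,0,0,0.2]],
  ],
  squeeze=30,
)

```text
clock: 22.77
position: [0.4702, 0.0976, 0.1254]
ee_rot: [0.749, 0.663, 0.0, 0.0]
ft_force: [1.0, -0.4, 5.6]
grip_width: 0.388
grasp_force: 30.2
```

Request:
send_rows(
  plan=[
    [[0,0,0,0,0,-0.03,0.2],[0,0,0,0,0,-0.05,0.2],[0,0,0,0,0,-0.05,0.2],[0,0,0,0,0,-0.05,0.2],[0,0,0,0,0,-0.05,0.2],[0,0,0,0,0,-0.05,0.2],[0,0,0,0,0,-0.07,0.2],[0,0,0,0,0,-0.08,0.2],[0,0,0,0,0,-0.1,0.2],[0,0,0,0,0,-0.1,0.2],[0,0,0,0,0,-0.1,0.2],[0,0,0,0,0,-0.1,0.2],[0,0,0,0,0,0,0.2]],
  ],
  squeeze=50,
)

```text
clock: 23.85
position: [0.471, 0.0984, 0.295]
ee_rot: [0.748, 0.663, 0.002, 0.002]
ft_force: [0.7, 0.1, -3.9]
grip_width: 0.385
grasp_force: 50.5
```

```bash
python3 -c "
from h import *
to([.6635,.1155,.29])"
```

```text
t 23.85 pos [0.471  0.0984 0.295 ] F [ 0.7  0.1 -3.9] w 0.385 50.5 total shift units [0.2009 0.945  0.0303] turn [ 0.0037 -0.0004  0.001 ]
```

Request:
send_rows(
  plan=[
    [[0,0,0,0.01,0.0475,0,0.2],[0,0,0,0.02,0.0945,0,0.2],[0,0,0,0.02,0.0945,0,0.2],[0,0,0,0.02,0.0945,0,0.2],[0,0,0,0.02,0.0945,0,0.2],[0,0,0,0.02,0.0945,0,0.2],[0,0,0,0.02,0.0945,0,0.2],[0,0,0,0.02,0.0945,0,0.2],[0,0,0,0.02,0.0945,0,0.2],[0,0,0,0.02,0.0945,0,0.2],[0,0,0,0.01,0.0475,0,0.2],[0,0,0,0,0,0,0.2],[0,0,0,0,0,0,0.2]],
  ],
)

```text
clock: 24.93
position: [0.6619, 0.1147, 0.2896]
ee_rot: [0.748, 0.663, -0.001, -0.001]
ft_force: [-0.8, 1.9, -4.4]
grip_width: 0.38
grasp_force: 50.9
```

```bash
python3 -c "
from h import *
to([.6635,.1158,.1366])"
```

```text
t 24.93 pos [0.6619 0.1147 0.2896] F [-0.8  1.9 -4.4] w 0.38 50.9 total shift units [0.0062 0.0088 0.7652] turn [-0.0013 -0.0001  0.0011]
```

Request:
send_rows(
  plan=[
    [[0,0,0,0.004,0.007,0,0.2],[0,0,0,0,0,0.04,0.2],[0,0,0,0,0,0.08,0.2],[0,0,0,0,0,0.08,0.2],[0,0,0,0,0,0.08,0.2],[0,0,0,0,0,0.08,0.2],[0,0,0,0,0,0.06,0.2],[0,0,0,0,0,0.04,0.2],[0,0,0,0,0,0.03,0.2],[0,0,0,0,0,0.03,0.2],[0,0,0,0,0,0.03,0.2],[0,0,0,0,0,0.03,0.2],[0,0,0,0,0,0.03,0.2],[0,0,0,0,0,0.03,0.2],[0,0,0,0,0,0.03,0.2],[0,0,0,0,0,0.03,0.2],[0,0,0,0,0,0.03,0.2],[0,0,0,0,0,0.03,0.2],[0,0,0,0,0,0,0.2]],
  ],
)

```text
clock: 26.52
position: [0.6631, 0.1148, 0.1372]
ee_rot: [0.749, 0.663, -0.001, -0.0]
ft_force: [-0.4, -0.0, -5.5]
grip_width: 0.378
grasp_force: 51.0
```

Request:
send_rows(
  plan=[
    [[0,0,0,0,0,0.01,0.2],[0,0,0,0,0,0.01,0.2],[0,0,0,0,0,0.01,0.2],[0,0,0,0,0,0.01,0.2],[0,0,0,0,0,0.006,0.2],[0,0,0,0,0,0.006,0.2],[0,0,0,0,0,0.004,0.2],[0,0,0,0,0,0,0.2]],
  ],
)

```text
clock: 27.18
position: [0.6637, 0.1151, 0.1276]
ee_rot: [0.749, 0.663, -0.0, 0.0]
ft_force: [-0.4, 0.2, -4.9]
grip_width: 0.379
grasp_force: 51.0
```

Request:
send_rows(
  plan=[
    [[0,0,0,0,0,0.005,0.2],[0,0,0,0,0,0.004,0.2],[0,0,0,0,0,0.003,0.2],[0,0,0,0,0,0,0.2],[0,0,0,0,0,0,0.2]],
  ],
)

```text
clock: 27.6
position: [0.6639, 0.1151, 0.1257]
ee_rot: [0.749, 0.663, 0.0, 0.0]
ft_force: [-0.2, -0.5, -1.0]
grip_width: 0.38
grasp_force: 51.4
```

Request:
send_rows(
  plan=[
    [[0,0,0,0,0,0.003,0.2],[0,0,0,0,0,0,0.2],[0,0,0,0,0,0,0.5],[0,0,0,0,0,0,0.7],[0,0,0,0,0,0,1],[0,0,0,0,0,0,1],[0,0,0,0,0,0,1],[0,0,0,0,0,0,1],[0,0,0,0,0,-0.04,1],[0,0,0,0,0,-0.08,1],[0,0,0,0,0,-0.12,1],[0,0,0,0,0,-0.12,1],[0,0,0,0,0,-0.12,1],[0,0,0,0,0,-0.12,1],[0,0,0,0,0,-0.12,1],[0,0,0,0,0,-0.1,1],[0,0,0,0,0,0,1]],
  ],
)

```text
clock: 29.02
position: [0.6647, 0.1161, 0.2942]
ee_rot: [0.749, 0.663, 0.003, 0.001]
ft_force: [0.9, 1.0, 0.7]
grip_width: 1.001
grasp_force: 0.0
```

```bash
python3 -c "
from h import *
to([.4796,.1763,.29])"
```

```text
t 29.02 pos [0.6647 0.1161 0.2942] F [0.9 1.  0.7] w 1.001 0.0 total shift units [ 0.1872 -0.9554  0.0158] turn [ 0.0041 -0.0017  0.0008]
```

Request:
send_rows(
  plan=[
    [[0,0,0,0.01,-0.047,0,1],[0,0,0,0.0187,-0.0955,0,1],[0,0,0,0.0187,-0.0955,0,1],[0,0,0,0.0187,-0.0955,0,1],[0,0,0,0.0187,-0.0955,0,1],[0,0,0,0.0187,-0.0955,0,1],[0,0,0,0.0187,-0.0955,0,1],[0,0,0,0.0187,-0.0955,0,1],[0,0,0,0.0187,-0.0955,0,1],[0,0,0,0.0187,-0.0955,0,1],[0,0,0,0.01,-0.047,0,1],[0,0,0,0,0,0,1],[0,0,0,0,0,0,1]],
  ],
)

```text
clock: 30.1
position: [0.4795, 0.1751, 0.2891]
ee_rot: [0.749, 0.663, 0.0, 0.001]
ft_force: [-0.2, -0.1, 0.4]
grip_width: 0.999
grasp_force: 0.0
```

```bash
python3 -c "
from h import *
to([.4796,.1763,.1252])"
```

```text
t 30.1 pos [0.4795 0.1751 0.2891] F [-0.2 -0.1  0.4] w 0.999 0.0 total shift units [ 0.0069 -0.0012  0.8193] turn [0.0009 0.0005 0.0005]
```

Request:
send_rows(
  plan=[
    [[0,0,0,0.006,-0.001,0,1],[0,0,0,0,0,0.07,1],[0,0,0,0,0,0.1,1],[0,0,0,0,0,0.1,1],[0,0,0,0,0,0.1,1],[0,0,0,0,0,0.1,1],[0,0,0,0,0,0.1,1],[0,0,0,0,0,0.08,1],[0,0,0,0,0,0.05,1],[0,0,0,0,0,0.05,1],[0,0,0,0,0,0.04,1],[0,0,0,0,0,0.03,1],[0,0,0,0,0,0,1],[0,0,0,0,0,0,0.6],[0,0,0,0,0,0,0.5],[0,0,0,0,0,0,0.4],[0,0,0,0,0,0,0.3],[0,0,0,0,0,0,0.2],[0,0,0,0,0,0,0.2],[0,0,0,0,0,0,0.2]],
  ],
  squeeze=30,
)

```text
clock: 31.77
position: [0.4792, 0.1768, 0.1252]
ee_rot: [0.749, 0.663, 0.0, 0.0]
ft_force: [-2.0, -0.6, 6.6]
grip_width: 0.389
grasp_force: 29.5
```

Request:
send_rows(
  plan=[
    [[0,0,0,0,0,-0.03,0.2],[0,0,0,0,0,-0.05,0.2],[0,0,0,0,0,-0.05,0.2],[0,0,0,0,0,-0.05,0.2],[0,0,0,0,0,-0.05,0.2],[0,0,0,0,0,-0.05,0.2],[0,0,0,0,0,-0.07,0.2],[0,0,0,0,0,-0.08,0.2],[0,0,0,0,0,-0.1,0.2],[0,0,0,0,0,-0.1,0.2],[0,0,0,0,0,-0.1,0.2],[0,0,0,0,0,-0.1,0.2],[0,0,0,0,0,0,0.2]],
  ],
  squeeze=50,
)

```text
clock: 32.85
position: [0.4801, 0.1777, 0.2949]
ee_rot: [0.748, 0.663, 0.002, 0.001]
ft_force: [0.3, 0.3, -4.3]
grip_width: 0.381
grasp_force: 50.6
```

```bash
python3 -c "
from h import *
to([.6418,-.0427,.29])"
```

```text
t 32.85 pos [0.4801 0.1777 0.2949] F [ 0.3  0.3 -4.3] w 0.381 50.6 total shift units [-0.9969  0.9354  0.0276] turn [ 0.0035 -0.0012  0.001 ]
```

Request:
send_rows(
  plan=[
    [[0,0,0,-0.04,0.0374,0,0.2],[0,0,0,-0.077,0.072,0,0.2],[0,0,0,-0.08,0.075,0,0.2],[0,0,0,-0.08,0.075,0,0.2],[0,0,0,-0.08,0.075,0,0.2],[0,0,0,-0.08,0.075,0,0.2],[0,0,0,-0.08,0.075,0,0.2],[0,0,0,-0.08,0.075,0,0.2],[0,0,0,-0.08,0.075,0,0.2],[0,0,0,-0.08,0.075,0,0.2],[0,0,0,-0.08,0.075,0,0.2],[0,0,0,-0.08,0.075,0,0.2],[0,0,0,-0.08,0.075,0,0.2],[0,0,0,-0.08,0.076,0,0.2],[0,0,0,0,0,0,0.2],[0,0,0,0,0,0,0.2]],
  ],
)

```text
clock: 34.18
position: [0.6535, -0.0639, 0.2879]
ee_rot: [0.749, 0.662, -0.001, -0.001]
ft_force: [-0.2, 1.0, -5.4]
grip_width: 0.382
grasp_force: 50.8
```

```bash
python3 -c "
from h import *
to([.6419,-.0427,.1366])"
```

```text
t 34.18 pos [ 0.6535 -0.0639  0.2879] F [-0.2  1.  -5.4] w 0.382 50.8 total shift units [ 0.0981 -0.0677  0.7568] turn [-0.0023  0.0002 -0.0009]
```

Request:
send_rows(
  plan=[
    [[0,0,0,0.033,-0.023,0,0.2],[0,0,0,0.033,-0.023,0,0.2],[0,0,0,0.031,-0.022,0,0.2],[0,0,0,0,0,0,0.2],[0,0,0,0,0,0,0.2]],
  ],
)

```text
clock: 34.6
position: [0.6419, -0.0393, 0.2912]
ee_rot: [0.748, 0.664, 0.0, 0.0]
ft_force: [-0.9, -0.1, -5.0]
grip_width: 0.38
grasp_force: 50.8
```

```bash
python3 -c "
from h import *
to([.6419,-.0427,.1366])"
```

```text
t 34.6 pos [ 0.6419 -0.0393  0.2912] F [-0.9 -0.1 -5. ] w 0.38 50.8 total shift units [-0.0162  0.0012  0.7729] turn [0.0005 0.0004 0.0022]
```

Request:
send_rows(
  plan=[
    [[0,0,0,-0.012,0,0,0.2],[0,0,0,0,0,0,0.2],[0,0,0,0,0,0,0.2],[0,0,0,0,0,0,0.2]],
  ],
)

```text
clock: 34.93
position: [0.6421, -0.0434, 0.2906]
ee_rot: [0.749, 0.663, -0.0, 0.0]
ft_force: [0.2, 0.4, -4.4]
grip_width: 0.385
grasp_force: 50.8
```

```bash
python3 -c "
from h import *
to([.6419,-.0427,.1366])"
```

```text
t 34.93 pos [ 0.6421 -0.0434  0.2906] F [ 0.2  0.4 -4.4] w 0.385 50.8 total shift units [ 0.0033 -0.0016  0.7702] turn [0.     0.     0.0004]
```

Request:
send_rows(
  plan=[
    [[0,0,0,0.002,-0.001,0,0.2],[0,0,0,0,0,0.04,0.2],[0,0,0,0,0,0.08,0.2],[0,0,0,0,0,0.08,0.2],[0,0,0,0,0,0.08,0.2],[0,0,0,0,0,0.08,0.2],[0,0,0,0,0,0.06,0.2],[0,0,0,0,0,0.04,0.2],[0,0,0,0,0,0.03,0.2],[0,0,0,0,0,0.03,0.2],[0,0,0,0,0,0.03,0.2],[0,0,0,0,0,0.03,0.2],[0,0,0,0,0,0.03,0.2],[0,0,0,0,0,0.03,0.2],[0,0,0,0,0,0.03,0.2],[0,0,0,0,0,0.03,0.2],[0,0,0,0,0,0.03,0.2],[0,0,0,0,0,0.03,0.2],[0,0,0,0,0,0,0.2]],
  ],
)

```text
clock: 36.52
position: [0.6413, -0.0427, 0.1371]
ee_rot: [0.749, 0.663, -0.001, -0.001]
ft_force: [-0.5, 0.6, -5.4]
grip_width: 0.378
grasp_force: 50.9
```

Request:
send_rows(
  plan=[
    [[0,0,0,0,0,0.01,0.2],[0,0,0,0,0,0.01,0.2],[0,0,0,0,0,0.01,0.2],[0,0,0,0,0,0.01,0.2],[0,0,0,0,0,0.006,0.2],[0,0,0,0,0,0.006,0.2],[0,0,0,0,0,0,0.2]],
  ],
)

```text
clock: 37.1
position: [0.6418, -0.0426, 0.1281]
ee_rot: [0.749, 0.663, -0.0, -0.0]
ft_force: [-0.4, 0.6, -4.9]
grip_width: 0.381
grasp_force: 50.9
```

Request:
send_rows(
  plan=[
    [[0,0,0,0,0,0.005,0.2],[0,0,0,0,0,0.005,0.2],[0,0,0,0,0,0.004,0.2],[0,0,0,0,0,0,0.2],[0,0,0,0,0,0,0.2]],
  ],
)

```text
clock: 37.52
position: [0.6419, -0.0426, 0.1255]
ee_rot: [0.749, 0.663, 0.0, 0.0]
ft_force: [-0.5, -0.3, -5.4]
grip_width: 0.38
grasp_force: 51.0
```

Request:
send_rows(
  plan=[
    [[0,0,0,0,0,0.003,0.2],[0,0,0,0,0,0.003,0.2],[0,0,0,0,0,0,0.2],[0,0,0,0,0,0,0.2]],
  ],
)

```text
clock: 37.85
position: [0.642, -0.0425, 0.1255]
ee_rot: [0.749, 0.663, 0.0, 0.0]
ft_force: [-5.6, -0.4, 6.0]
grip_width: 0.382
grasp_force: 51.9
```

Contact made. Release, retract and look.

Request:
send_rows(
  plan=[
    [[0,0,0,0,0,0,0.5],[0,0,0,0,0,0,0.7],[0,0,0,0,0,0,1],[0,0,0,0,0,0,1],[0,0,0,0,0,0,1],[0,0,0,0,0,0,1],[0,0,0,0,0,-0.04,1],[0,0,0,0,0,-0.08,1],[0,0,0,0,0,-0.12,1],[0,0,0,0,0,-0.12,1],[0,0,0,0,0,-0.12,1],[0,0,0,0,0,-0.12,1],[0,0,0,0,0,-0.12,1],[0,0,0,0,0,-0.12,1],[0,0,0,0,0,-0.12,1],[0,0,0,0,0,-0.12,1],[0,0,0,0,0,-0.12,1],[0,0,0,0,0,0,1]],
  ],
)

```text
clock: 39.35
position: [0.6428, -0.0418, 0.3701]
ee_rot: [0.749, 0.663, 0.003, 0.002]
ft_force: [0.5, 1.1, 1.6]
grip_width: 1.002
grasp_force: 0.0
```

```bash
python3 -c "
from h import *
import cv2
u,v=145,140
a=optics.camera('side')[v:v+140,u:u+180,::-1];cv2.imwrite('pics/s5.png',cv2.resize(a,None,fx=4.2,fy=4.2,interpolation=cv2.INTER_CUBIC))
f=lambda P:((proj('side',P)+.5-[u,v])*4.2-.5)
ph=np.linspace(0,2*np.pi,72)
for k,c in dict(red=(.6742,.1947),yellow=(.6635,.1152),blue=(.6526,.036),green=(.6418,-.0432)).items():
  for r,z in((.032,.08),(.025,.1),(.017,.136),(0,.16)):
    q=np.array([f([c[0]+r*np.cos(a),c[1]+r*np.sin(a),z]) for a in ph]);print(k,z,q.min(0).round(),q.max(0).round())
"
```

```text
red 0.08 [ 73. 386.] [195. 475.]
red 0.1 [ 80. 369.] [176. 439.]
red 0.136 [ 84. 332.] [151. 380.]
red 0.16 [110. 322.] [110. 322.]
yellow 0.08 [181. 303.] [298. 386.]
yellow 0.1 [189. 286.] [281. 351.]
yellow 0.136 [195. 248.] [259. 292.]
yellow 0.16 [221. 237.] [221. 237.]
blue 0.08 [281. 227.] [393. 304.]
blue 0.1 [290. 209.] [378. 269.]
blue 0.136 [298. 171.] [359. 211.]
blue 0.16 [325. 158.] [325. 158.]
green 0.08 [374. 156.] [482. 227.]
green 0.1 [383. 138.] [469. 194.]
green 0.136 [393.  99.] [452. 137.]
green 0.16 [420.  85.] [420.  85.]
```

View pics/s5.png

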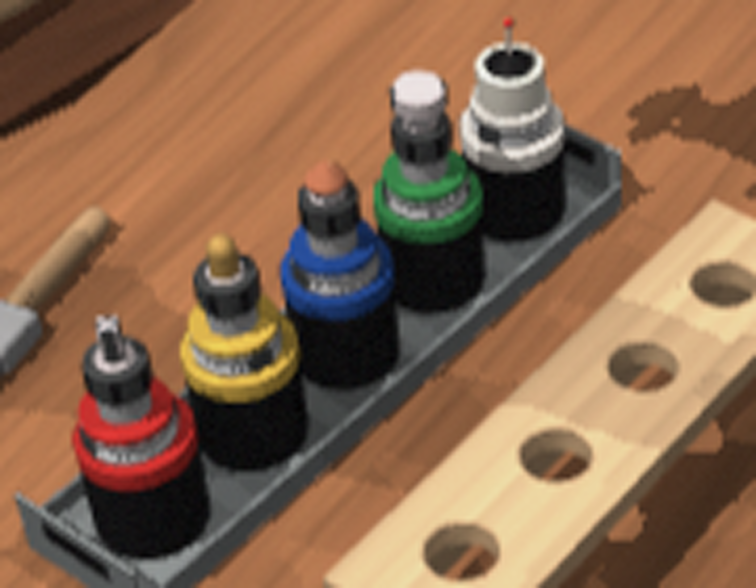

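All four holders are upright in sockets of their own colour: cutter tips at (108,325), (221,240), (326,168) and (418,85), each matching the projection. The probe is untouched.

```bash
python3 -c "
from workcell import job
print(job.hand_in())"
```

```text
the job is handed in; nothing more can be done
None
```

All four holders are upright and fully seated in the sockets matching their ring colours, the probe and spanner were left alone, and I handed the job in at about 39 s of the allowed 109 s.

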